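# Finish laying the breakfast tray

### The arm

A 6-joint arm with a two-finger parallel gripper is mounted at the origin on the work surface. World frame = base frame: x ahead of the robot, y to its left, z up, the work surface at z = 0. Lengths are in mm, angles in rad, forces in N, time in s.
With the tool pointing down it reaches from about 350 to 775 mm from the base axis. Payload 7.3 kg.
Tool frame: the origin (TCP) lies at the centre of the arm's flange, where the gripper is bolted on; the fingertips stand robot.tip_reach ahead of it and the grasp point (between the pads) lies 159 mm ahead of it (robot.tip_reach is the distance from the TCP to the fingertips, in mm); z points along the fingers, x is the direction in which the jaws open and shut, and the axes are right-handed (so a half turn about z gives the same grasp; the last joint's range is limited). The gripper opens to 92 mm and grips with 3 to 60 N. Pads are 19 mm wide; open, the fingers measure 130 mm over their backs; the gripper's body (75 mm by 190 mm) begins 47 mm behind the grasp point.
Start: joints at [1.084, 0.342, 1.524, -0, 1.275, -0.146], TCP at [175.455, 494.816, 404.741] pointing down, gripper open.
Joint ranges: [-2.53, 2.53], [-0.77, 2.02], [0.04, 2.7], [-1, 4.14], [0.28, 2.66], [-3.11, 3.11]. Speed limits (rad/s): [2.57, 2.57, 3.14, 3.14, 3.14, 3.14].

### API

Orientations are given as a unit quaternion [x, y, z, w].
In Python, from bench import robot, vision, close_job, search_frame, trace, mark_of gives the robot as it stands.
- The arm moves only by the tool jog_arm, never from a script. Its argument "series" is text: rows parted by semicolons, each of 7 numbers parted by spaces: the shift along the world's x, y, z in m, then the turn, a rotation vector about the world's x, y, z in rad, then the opening, from 0 (shut) to 1 (fully open). In form: tx ty tz wx wy wz claw; .... A call has 1 to 8 rows; each row is the pose to reach, as a shift and turn from the pose commanded when the call began; what a row does not reach only later rows make up. A row lasts 1/12 s, in which the tool goes at most 41.7 mm and 7.16 degrees, less where a joint would pass 70% of its speed; a pose out of reach is approached as far as the arm can. A call with a gripper value outside its range is refused whole. The fingers move at their own pace and stop on an object; "squeeze" is the grip in N (left out, the last holds). Time passes only in rows, so rows that repeat a pose let the fingers close. It gives the time, the measured TCP pose, the force and the opening at its end, in the units of the state.
- robot.read_state(): the state, without advancing time (a new reading comes with each control period).
- vision.read_camera(name): name is "scene" or "top" or "wrist"; returns a dict with "color" (384x512x3 uint8, blue, green, red), "K" (3x3 intrinsics, pixels), "world_to_cam" (4x4, takes a point from world to camera coordinates). Camera axes: x right, y down, z forward; pixel columns grow to the right and rows downward; lengths in mm; the calibration is good to about 2 mm. The wrist camera is an equidistant fisheye: a pixel r from the principal point sees the ray r / f radians off the axis. A picture is of the moment at which its call begins. There is no depth.
- close_job(): hands the job in, once; it reports no verdict.
Trained networks look in a picture, given as the dict that the camera call returned (one of the last four; its "shot" number tells which), for a name from the list of things; names that differ only in an ending like _2 or _b are one class to them, and where a whole thing is asked for, a point or a joint stands for the part that bears it (a point fixed in the world has none). Each returns a list of dicts, best first, with "p" (0 to 1); they miss things now and then, are a little off and sometimes report something else, mostly with a low value. They report only what shows in the picture. A call takes as long as a camera call. They do not tell look-alikes from the thing itself.
- search_frame(picture, query): "pixel" ([row, column] in pixels, amid what is visible of it).
- trace(picture, query): "pixels" (384x512 bool, what is visible of it) and "pixel" ([row, column] in pixels, amid what is visible of it).
- mark_of(picture, query): "pixel" ([row, column] in pixels: a listed point, or the origin of a listed thing).
The state is a dict: "clock": time; "qpos": joint angles; "dq": joint speeds; "tau": joint torques, N m; "position": TCP position; "ee_rot": TCP orientation; "wrist_force": force on the tool from outside, world axes, zero at the start; "wrist_torque": the same for the moment, N m; "width": finger opening in mm.
Only numpy, scipy, OpenCV 4.12 (cv2) and the standard library are available. Lean on these libraries where they do the work, as an engineer would, in place of code of your own. Each camera call takes 0.05 s, during which the arm holds its last target.

### The job

Finish laying the breakfast tray: stand the small coffee cup in the middle of its saucer, the juice glass in the middle of the cork coaster, the egg cup in the middle of the side plate and the pear upright in the middle of the bowl, leaving the dishes where they are on the tray. Set everything down gently, without dropping it. The big mug and the avocado do not belong on the tray: leave them where they stand.

Things in the scene. Friction and masses are not known exactly. Their poses are not given: they have to be found in the camera images.
- cup: Small white china coffee cup with a handle, the smaller of the two handled cups: straight-sided, 62 mm across from 20 mm up to the rim at 58 mm, 46 mm foot, open top. Origin: centre of the underside; z up. The handle sticks out along its own +y, to 51 mm from the axis, 15 to 51 mm up: grip across its own x, fingers about 40 mm up. About 140 g.
- saucer: White saucer, 116 mm across, smaller of the two flat dishes; sloping rim 20 mm high; flat inside 70 mm across, 5 mm above the underside. Origin: centre of the underside. The cup goes here. The 4 dishes are loose, in a square 152 mm apart, in changing order, on a fixed dark wooden tray 330 mm square (floor 8 mm above the worktop, rim 22 mm).
- juice_glass: Green-tinted glass tumbler, no handle, open top: 54 mm across at the foot, 62 mm at the rim, 75 mm tall. Origin: centre of the underside; z up. About 150 g.
- coaster: Round cork coaster, 94 mm across, 6 mm thick, loose on the tray. Origin: centre of the underside. The juice glass goes here.
- egg_cup: White china egg cup on a waisted foot: 42 mm across the foot, 18 mm at the waist (9 to 26 mm up), open bowl 44 to 48 mm across from 38 mm to the rim at 62 mm. Origin: centre of the underside; z up. Grip the bowl, about 50 mm up. About 70 g. (The salt shaker at the back is also small, white and round, but domed and closed on top.)
- side_plate: White china side plate, 144 mm across, the larger of the two flat dishes; rim 13 mm high; the flat inside is 98 mm across and 5 mm above the underside. Loose on the tray. Origin: centre of the underside. The egg cup goes here.
- pear: Yellow-green pear standing on its broad end: 58 mm across at 25 mm height, drawn in to a slim neck 37 to 34 mm across between 60 and 76 mm height, top at 88 mm with a thin brown stalk above it (not solid) to 102 mm. Origin: centre of the underside; z up. Grip the neck about 68 mm up. About 140 g.
- bowl: White china bowl, 126 mm across, 42 mm deep outside, 5 mm wall; the flat inside is 70 mm across and 6 mm above the underside. Loose on the tray. Origin: centre of the underside. The pear goes here.
- mug: Large white china mug with a handle (along its own +y, to 71 mm from the axis): 82 mm across, 92 mm tall. Origin: centre of the underside. It does not belong on the tray: leave it.
- avocado: Dark green avocado standing on its broad end, plump, without neck or stalk: 65 mm across at 35 mm height, 90 mm tall. Origin: centre of the underside. It does not belong on the tray: leave it.
There are look-alikes about, which are no part of the job. Leave any blue or red look-alike of the pear alone.

How it is judged (in metres and radians):
At the end, for the whole second after the job is handed in: Each upright (0.2 rad), still and resting on its dish: cup within 12 mm of the saucer's centre, glass within 15 mm of the coaster's, egg cup within 15 mm of the side plate's, pear within 18 mm of the bowl's. Dishes level, within 30 mm of their start; mug and avocado upright, within 30 mm of theirs (horizontal distance between cup and saucer below 0.012 m and z of cup in the frame of saucer between 0.001 and 0.01 m and angle between each of cup, juice_glass, egg_cup, pear, mug, avocado's own z axis and vertical below 0.2 rad and linear speed of each of cup, juice_glass, egg_cup, pear below 0.02 m/s and angular speed of each of cup, juice_glass, egg_cup, pear below 0.2 rad/s and distance of each of saucer, coaster, side_plate, bowl, mug, avocado from where it was at the start of the episode below 0.03 m and angle between each of saucer, coaster, side_plate, bowl's own z axis and vertical below 0.1 rad and horizontal distance between juice_glass and coaster below 0.015 m and z of juice_glass in the frame of coaster between 0.002 and 0.011 m and horizontal distance between egg_cup and side_plate below 0.015 m and z of egg_cup in the frame of side_plate between 0.001 and 0.01 m and horizontal distance between pear and bowl below 0.018 m and z of pear in the frame of bowl between 0.002 and 0.011 m); the robot touches nothing.
It fails at once if the cup, glass, egg cup or pear is dropped: it moves faster than 0.7 m/s (a fall of about 25 mm) with no finger on it ((linear speed of cup above 0.7 m/s and contact force between cup and the fingers below 0.05 N) or (linear speed of juice_glass above 0.7 m/s and contact force between juice_glass and the fingers below 0.05 N) or (linear speed of egg_cup above 0.7 m/s and contact force between egg_cup and the fingers below 0.05 N) or (linear speed of pear above 0.7 m/s and contact force between pear and the fingers below 0.05 N)).
It fails at once if the mug is taken or pushed away: it is more than 40 mm from where it stood (distance of mug from where it was at the start of the episode above 0.04 m).
It fails at once if the avocado is taken or pushed away: it is more than 40 mm from where it stood (distance of avocado from where it was at the start of the episode above 0.04 m).
It also fails if it takes over 115 s, if anything falls off the work surface, if the arm or the gripper's body presses on something with over 40 N, if the wrist force passes 120 N, or if a joint passes its speed limit or range.

## Working session

There is one attempt and no reset: what is moved stays moved. The work goes in short steps, Python scripts to look and compute and a tool call to move; the robot and the scene stay as the last step left them, time stands still between calls to the robot, and variables do not carry over. Pictures are saved under pics/ and viewed, and the job is handed in when it is done.

Besides the shell and the picture viewer there is one more tool, called after ">>>" as name(argument=value, ...) on one line, values as JSON. jog_arm: Moves the arm, as the interface text tells. Its arguments: {"type":"object","properties":{"series":{"type":"string"},"squeeze":{"type":"number"}},"required":["series"]}

```bash
mkdir -p pics; ls; python3 - <<'E'
from bench import robot, vision
import cv2
s=robot.read_state(); print(s, robot.tip_reach)
for n in ["scene","top","wrist"]:
    p=vision.read_camera(n); cv2.imwrite(f"pics/a_{n}.png",p["color"]); print(n,p["K"].round(1).tolist(),p["world_to_cam"].round(3).tolist())
E
```

```text
pics
{'clock': 0.0, 'qpos': array([ 1.08400715e+00,  3.42692113e-01,  1.52503682e+00,  1.58937072e-05,
        1.27537755e+00, -1.45987010e-01]), 'dq': array([-0.00112166,  0.00068259, -0.00053094,  0.00128503, -0.00125529,
       -0.00034587]), 'tau': array([ 8.71402572e-04, -4.31242096e+01, -2.44218671e+01,  7.17372377e-02,
        5.61437861e-02, -1.24230228e-04]), 'position': array([175.38046134, 494.68793256, 404.05372959]), 'ee_rot': array([ 8.16776236e-01,  5.76954077e-01, -6.78615563e-04,  3.35347894e-04]), 'wrist_force': array([-0.32631006, -0.35270176, -0.14719499]), 'wrist_torque': array([0.00032524, 0.0200594 , 0.00569996]), 'width': 92.00313602833272} 178.0
scene [[388.4, 0.0, 257.3], [0.0, 388.4, 190.6], [0.0, 0.0, 1.0]] [[-0.259, 0.966, 0.001, 148.781], [0.694, 0.187, -0.695, -294.23], [-0.672, -0.179, -0.719, 1212.241], [0.0, 0.0, 0.0, 1.0]]
top [[399.6, 0.0, 260.3], [0.0, 399.6, 190.4], [0.0, 0.0, 1.0]] [[-0.028, -1.0, 0.004, -19.387], [-0.986, 0.027, -0.167, 487.119], [0.166, -0.008, -0.986, 1098.33], [0.0, 0.0, 0.0, 1.0]]
wrist [[297.3, 0.0, 257.6], [0.0, 297.3, 185.7], [0.0, 0.0, 1.0]] [[0.335, 0.942, -0.001, -524.262], [0.912, -0.324, 0.252, -30.902], [0.237, -0.085, -0.968, 389.359], [0.0, 0.0, 0.0, 1.0]]
```

View pics/a_top.png

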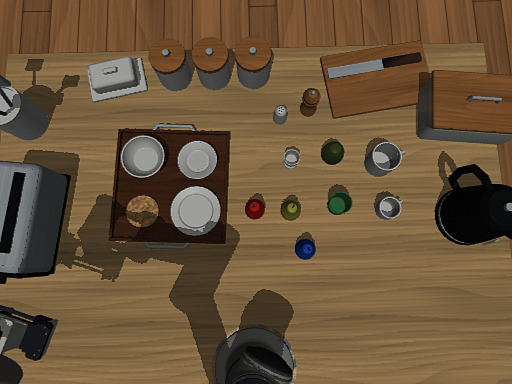

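View pics/a_scene.png

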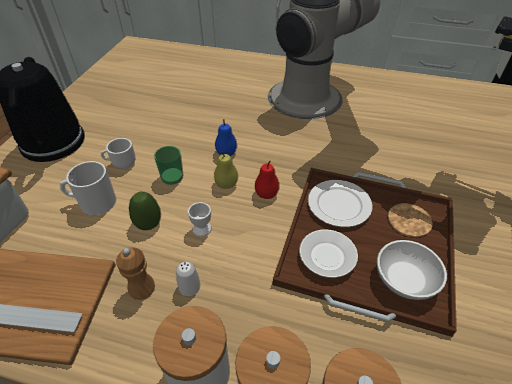

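View pics/a_wrist.png

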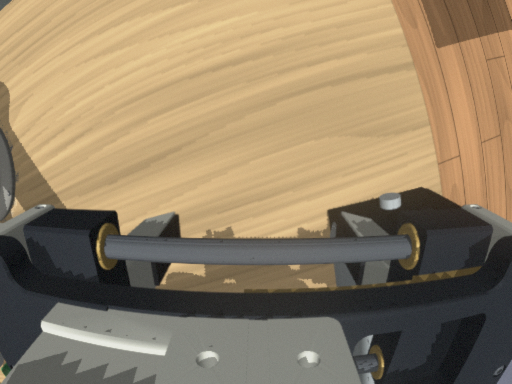

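Top image: bowl (142,156), saucer (197,159), side plate (195,210), coaster (142,210). The cup is the smaller handled one at (389,207), and the mug is at (384,157). Also the egg cup (open, 291,158), salt (280,114), pear (yellow-green, 290,210), red pear (255,208), blue pear (305,248), glass (339,203) and avocado (332,152). Next I measure positions.

```bash
cat > h.py <<'E'
import numpy as np, cv2
from bench import robot, vision, search_frame, trace, mark_of
def ray(p,px):
    r,c=px; K=p["K"]; T=p["world_to_cam"]
    d=np.array([(c-K[0,2])/K[0,0],(r-K[1,2])/K[1,1],1.]); R=T[:3,:3]
    return -R.T@T[:3,3], R.T@d
def onz(p,px,z):
    o,d=ray(p,px); return (o+d*(z-o[2])/d[2])[:2]
def proj(p,X):
    X=np.asarray(X,float).reshape(-1,3); q=X@p["world_to_cam"][:3,:3].T+p["world_to_cam"][:3,3]
    K=p["K"]; return np.c_[q[:,1]/q[:,2]*K[1,1]+K[1,2], q[:,0]/q[:,2]*K[0,0]+K[0,2]]
def tri(p1,x1,p2,x2):
    (o1,d1),(o2,d2)=ray(p1,x1),ray(p2,x2)
    A=np.c_[d1,-d2]; s=np.linalg.lstsq(A,o2-o1,rcond=None)[0]
    a,b=o1+d1*s[0],o2+d2*s[1]; return (a+b)/2,np.linalg.norm(a-b)
def hullc(m):
    m=m.astype(np.uint8); c=max(cv2.findContours(m,0,2)[0],key=cv2.contourArea)
    return c
E
python3 - <<'E'
from h import *
pt=vision.read_camera("top"); ps=vision.read_camera("scene")
for n in "cup juice_glass egg_cup pear mug avocado saucer coaster side_plate bowl".split():
    z=8 if n in("saucer","coaster","side_plate","bowl") else 0
    a=mark_of(pt,n)[:3]; b=mark_of(ps,n)[:3]
    print(n)
    for k,p,l in(("t",pt,a),("s",ps,b)):
        for e in l: print("  ",k,round(e["p"],2),np.round(e["pixel"],1),onz(p,e["pixel"],z).round(1))
cv2.imwrite("pics/crop1.png",cv2.resize(pt["color"][95:265,235:425],None,fx=4,fy=3.5,interpolation=2)[:600,:800])
E
```

```text
cup
   t 0.89 [210.6 384.4] [ 423.5 -395.2]
   s 0.9 [161.6 121.9] [ 424.7 -400.4]
juice_glass
   t 0.94 [203.3 338. ] [ 448.8 -260.4]
   t 0.26 [212.  195.5] [434.4 158.3]
   s 0.81 [180.  170.7] [ 454.6 -251.7]
   s 0.44 [229.  204.2] [ 576.7 -118.9]
egg_cup
   t 0.64 [162.3 287.1] [ 576.4 -115.5]
   s 0.71 [228.  203.8] [ 574.4 -120.7]
pear
   t 0.85 [212.3 288.6] [ 426.2 -114.1]
   t 0.81 [211.2 255.4] [432. -17.]
   t 0.62 [247.  305.7] [ 324.2 -159.5]
   s 0.92 [194.8 266.2] [442.  -13.5]
   s 0.86 [150.3 224.3] [ 313.3 -160.5]
   s 0.58 [183.9 227.4] [ 431.2 -113.3]
mug
avocado
   t 0.56 [153.6 332. ] [ 599.6 -251.4]
   s 0.87 [222.2 147.7] [ 591.3 -246.2]
   s 0.44 [228.  202.5] [ 575.1 -123.4]
saucer
   t 0.69 [158.3 199.6] [593.6 144.8]
   t 0.66 [160.8 377.6] [ 571.9 -384.2]
   s 0.59 [260.8 328. ] [594.1 152.6]
coaster
   t 0.69 [210.5 381.4] [ 423.2 -383.9]
   t 0.68 [209.3 145.7] [445.3 301.7]
   t 0.55 [159.1 147.8] [595.3 298.5]
   s 0.63 [218.1 407.5] [436.8 306.8]
side_plate
   t 0.74 [210.4 194.1] [438.3 161.1]
   s 0.72 [176.8 172.7] [ 450.2 -246.9]
   s 0.71 [202.9 339. ] [430.8 155.4]
bowl
   t 0.82 [160.5 146.7] [591.1 301.6]
   s 0.84 [279.2 408.7] [595.6 309. ]
```

View pics/crop1.png

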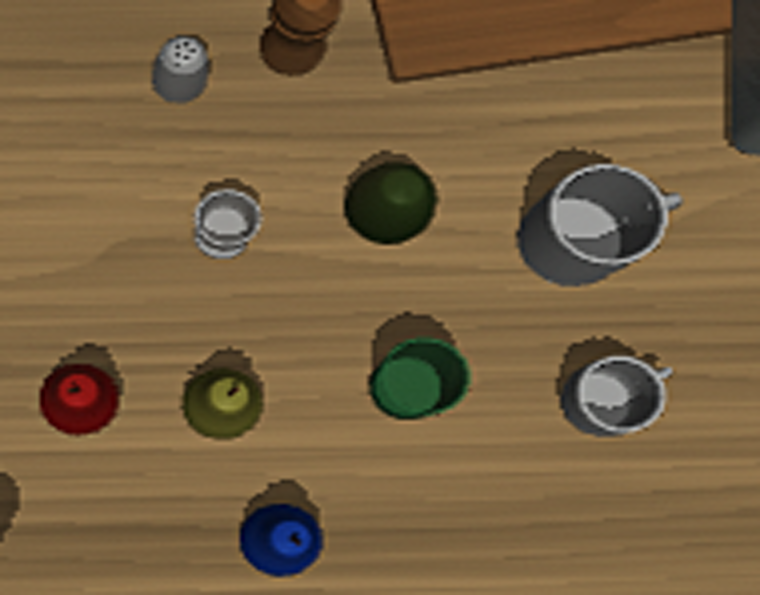

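Target identities: cup = the smaller handled one (389,207), egg cup = the open-topped one (291,158), pear = the yellow-green one (290,210), and the crop confirms these. Next I refine the poses by fitting silhouettes in both cameras.

```bash
cat > fit.py <<'E'
from h import *
from scipy.optimize import minimize
P=dict(cup=[(0,23),(20,31),(58,31)],juice_glass=[(0,27),(75,31)],egg_cup=[(0,21),(9,9),(26,9),(38,22),(62,24)],
 pear=[(0,18),(10,27),(25,29),(40,26),(60,18.5),(76,17),(84,12),(88,3)],mug=[(0,41),(92,41)],
 saucer=[(0,35),(20,58)],coaster=[(0,47),(6,47)],side_plate=[(0,49),(13,72)],bowl=[(0,35),(42,63)])
S=4
def render(p,n,x,y,z0,hang=None,win=None):
    r0,c0,h,w=win; m=np.zeros((h*S,w*S),np.uint8); t=np.linspace(0,2*np.pi,48)
    rings=[np.c_[x+r*np.cos(t),y+r*np.sin(t),np.full(48,z0+z)] for z,r in P[n]]
    def fill(X):
        q=proj(p,X); q=np.c_[(q[:,1]-c0+.5)*S,(q[:,0]-r0+.5)*S]
        cv2.fillConvexPoly(m,cv2.convexHull(q.astype(np.float32)).round().astype(np.int32),1)
    for a,b in zip(rings[:-1],rings[1:]): fill(np.r_[a,b])
    if hang is not None:
        u=np.array([np.cos(hang),np.sin(hang)]); v=np.array([-u[1],u[0]])
        k=(51,15,51) if n=="cup" else (71,22,75)
        fill([[*(np.array([x,y])+u*a+v*b),z0+z] for a in(25,k[0]) for b in(-4,4) for z in k[1:]])
    return cv2.resize(m.astype(np.float32),(w,h),interpolation=cv2.INTER_AREA)
def fit(views,n,g,z0,hang=None):
    tg=[]
    for p,m in views:
        rr,cc=np.where(m); r0,c0=max(rr.min()-12,0),max(cc.min()-12,0)
        win=(r0,c0,int(rr.max()+12-r0),int(cc.max()+12-c0)); tg.append((p,m[r0:r0+win[2],c0:c0+win[3]].astype(np.float32),win))
    def cost(v):
        return sum(np.abs(cv2.GaussianBlur(render(p,n,v[0],v[1],z0,v[2]/30 if hang is not None else None,w)[:t.shape[0],:t.shape[1]]-t,(0,0),1)).sum()/t.sum() for p,t,w in tg)
    x0=[*g]+([hang*30] if hang is not None else [])
    sim=np.array([x0]+[[a+(6 if i==j else 0) for j,a in enumerate(x0)] for i in range(len(x0))])
    r=minimize(cost,x0,method="Nelder-Mead",options=dict(initial_simplex=sim,xatol=.1,fatol=1e-4))
    return r.x,r.fun/len(tg)
def best(p,n,g,z0):
    l=trace(p,n); e=proj(p,[[*g,z0+25]])[0]
    l=[k for k in l if np.linalg.norm(np.array(k["pixel"])-e)<25]
    return l[0] if l else None
E
cat > m1.py <<'E'
from fit import *
G=dict(cup=(424,-398),juice_glass=(451,-256),egg_cup=(575,-118),pear=(428,-114),mug=(572,-384),saucer=(594,149),coaster=(441,304),side_plate=(435,158),bowl=(593,305))
pt=vision.read_camera("top"); ps=vision.read_camera("scene")
for n,g in G.items():
    z0=8 if n in("saucer","coaster","side_plate","bowl") else 0
    hang={"cup":-1.05,"mug":-1.1}.get(n)
    vs=[]
    for k,p in(("t",pt),("s",ps)):
        b=best(p,n,g,z0)
        if b is None: print(n,k,"none"); continue
        vs.append((p,b["pixels"])); x,f=fit(vs[-1:],n,g,z0,hang); print(n,k,round(b["p"],2),b["pixels"].sum(),x.round(1),round(f,3))
    if vs:
        x,f=fit(vs,n,g,z0,hang); print("   BOTH",x.round(1),round(f,3), "ang",x[2]/30 if hang else "")
E
python3 m1.py
```

```text
cup t 0.8 487 [ 426.2 -392.6  -35.9] 0.071
cup s 0.78 780 [ 426.8 -391.6  -38.3] 0.084
   BOTH [ 426.2 -391.9  -34.9] 0.08 ang -1.1624104779311346
juice_glass t 0.59 496 [ 442.5 -253.5] 0.043
juice_glass s 0.8 849 [ 442.8 -253.4] 0.07
   BOTH [ 442.9 -253.8] 0.06 ang 
egg_cup t 0.53 224 [ 577.9 -123.5] 0.227
egg_cup s 0.73 660 [ 577.7 -123.8] 0.029
   BOTH [ 577.9 -123.6] 0.129 ang 
pear t 0.64 346 [ 429.2 -117. ] 0.065
pear s 0.82 632 [ 427.4 -117.7] 0.038
   BOTH [ 428.2 -117.3] 0.06 ang 
mug t 0.67 978 [ 567.1 -385.6  -25.7] 0.072
mug s 0.97 2044 [ 565.3 -384.6  -41.1] 0.081
   BOTH [ 565.9 -384.2  -38.7] 0.073 ang -1.2906717635901672
saucer t 0.62 1203 [586.3 149.3] 0.026
saucer s 0.95 2173 [585.9 148.6] 0.029
   BOTH [585.7 149.2] 0.028 ang 
coaster t 0.63 764 [444.2 309.9] 0.114
coaster s 0.81 1174 [442.5 309.9] 0.036
   BOTH [442.  310.1] 0.075 ang 
side_plate t 0.78 1903 [437.5 155.6] 0.035
side_plate s 0.75 2315 [437.5 156.2] 0.032
   BOTH [437.5 155.6] 0.035 ang 
bowl t 0.62 1471 [594.1 302.9] 0.021
bowl s 0.93 3207 [597.6 301.7] 0.046
   BOTH [595.6 302.4] 0.047 ang
```

Both cameras agree within 1–2 mm. I go for the cup first.

>>> jog_arm(series="0.27 -0.39 -0.02 0 0 -0.864 1;0.27 -0.39 -0.02 0 0 -0.864 1;0.27 -0.39 -0.02 0 0 -0.864 1;0.27 -0.39 -0.02 0 0 -0.864 1;0.27 -0.39 -0.02 0 0 -0.864 1;0.27 -0.39 -0.02 0 0 -0.864 1;0.27 -0.39 -0.02 0 0 -0.864 1;0.27 -0.39 -0.02 0 0 -0.864 1", squeeze=15)

```text
clock: 2.92
position: [365.7, 219.2, 391.0]
ee_rot: [0.984, 0.179, 0.001, -0.0]
wrist_force: [1.2, -0.6, -0.3]
width: 91.9
```

>>> jog_arm(series="0.06 -0.611 -0.05 0 0 0 1;0.06 -0.611 -0.05 0 0 0 1;0.06 -0.611 -0.05 0 0 0 1;0.06 -0.611 -0.05 0 0 0 1;0.06 -0.611 -0.05 0 0 0 1;0.06 -0.611 -0.05 0 0 0 1;0.06 -0.611 -0.05 0 0 0 1;0.06 -0.611 -0.05 0 0 0 1")

```text
clock: 3.58
position: [397.1, -111.8, 363.8]
ee_rot: [0.983, 0.182, 0.0, 0.0]
wrist_force: [1.7, 0.6, 0.3]
width: 91.6
```

>>> jog_arm(series="0.029 -0.28 -0.05 0 0 0 1;0.029 -0.28 -0.05 0 0 0 1;0.029 -0.28 -0.05 0 0 0 1;0.029 -0.28 -0.05 0 0 0 1;0.029 -0.28 -0.05 0 0 0 1;0.029 -0.28 -0.05 0 0 0 1;0.029 -0.28 -0.05 0 0 0 1;0.029 -0.28 -0.05 0 0 0 1")

```text
clock: 4.25
position: [426.0, -395.3, 311.8]
ee_rot: [0.984, 0.18, -0.0, 0.001]
wrist_force: [-0.7, 1.4, -0.1]
width: 91.8
```

```bash
python3 - <<'E'
from h import *
s=robot.read_state(); print(s["position"],s["ee_rot"],s["qpos"])
p=vision.read_camera("wrist"); cv2.imwrite("pics/b_w.png",p["color"])
E
```

```text
[ 425.97430672 -395.25426636  311.79737461] [ 9.83679579e-01  1.79926627e-01 -1.71531939e-04  9.30262133e-04] [-8.79570382e-01  5.28178652e-01  1.49652973e+00 -1.34520717e-03
  1.11542872e+00 -1.24080353e+00]
```

View pics/b_w.png

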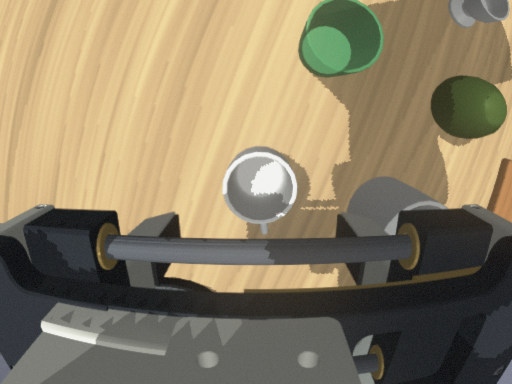

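>>> jog_arm(series="0 0 -0.04 0 0 0 1;0 0.002 -0.07 0 0 0 1;0 0.002 -0.09 0 0 0 1;0 0.002 -0.09 0 0 0 1")

```text
clock: 4.63
position: [425.5, -385.3, 219.8]
ee_rot: [0.983, 0.182, -0.002, -0.004]
wrist_force: [-1.3, 0.9, -0.0]
width: 91.9
```

>>> jog_arm(series="0 0 0 0 0 0 1;0 0 0 0 0 0 1")

```text
clock: 4.8
position: [427.1, -387.5, 225.4]
ee_rot: [0.983, 0.182, 0.001, 0.001]
wrist_force: [0.0, -0.1, 0.1]
width: 91.7
```

```bash
python3 - <<'E'
from h import *
for i in range(4):
    s=robot.read_state(); print(s["position"].round(1),np.abs(s["dq"]).max().round(4))
    p=vision.read_camera("wrist")
cv2.imwrite("pics/b_w2.png",p["color"])
E
```

```text
[ 427.1 -387.5  225.4] 0.016
[ 427.1 -387.7  225.7] 0.0066
[ 427.  -387.8  225.7] 0.0045
[ 426.9 -387.9  225.6] 0.0067
```

View pics/b_w2.png

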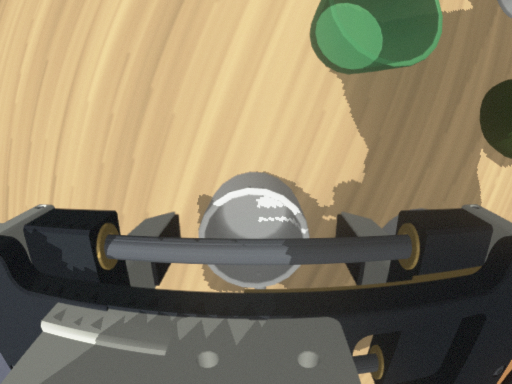

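>>> jog_arm(series="-0.001 -0.004 -0.0265 0 0 0 1;-0.001 -0.004 -0.0265 0 0 0 1;-0.001 -0.004 -0.0265 0 0 0 0.3;-0.001 -0.004 -0.0265 0 0 0 0.3;-0.001 -0.004 -0.0265 0 0 0 0.3;-0.001 -0.004 -0.0265 0 0 0 0.3;-0.001 -0.004 -0.0265 0 0 0 0.3;-0.001 -0.004 -0.0265 0 0 0 0.3", squeeze=20)

```text
clock: 5.67
position: [425.7, -391.7, 197.9]
ee_rot: [0.983, 0.182, 0.0, 0.0]
wrist_force: [0.6, 0.9, 2.4]
width: 61.2
```

>>> jog_arm(series="0 0 0.03 0 0 0 0.3;0 0 0.07 0 0 0 0.3;0 0 0.1 0 0 0 0.3;0 0 0.13 0 0 0 0.3;0.005 0.015 0.135 0 0 0 0.3;0.015 0.05 0.135 0 0 0 0.3;0.025 0.085 0.135 0 0 0 0.3;0.035 0.12 0.135 0 0 0 0.3")

```text
clock: 6.33
position: [460.3, -269.9, 331.6]
ee_rot: [0.983, 0.181, -0.0, -0.001]
wrist_force: [1.4, 0.0, -1.6]
width: 61.4
```

>>> jog_arm(series="0.011 0.038 0 0 0 0 0.3;0.022 0.075 0 0 0 0 0.3;0.033 0.112 0 0 0 0 0.3;0.044 0.15 0 0 0 0 0.3;0.055 0.187 0 0 0 0 0.3;0.066 0.224 0 0 0 0 0.3;0.077 0.262 0 0 0 0 0.3;0.088 0.3 0 0 0 0 0.3")

```text
clock: 7.0
position: [548.2, 30.8, 331.4]
ee_rot: [0.983, 0.182, -0.001, -0.0]
wrist_force: [-0.1, -1.0, -1.5]
width: 60.9
```

>>> jog_arm(series="0.013 0.04 0 0 0 0 0.3;0.025 0.08 0 0 0 0 0.3;0.035 0.11 -0.02 0 0 0 0.3;0.038 0.12 -0.05 0 0 0 0.3;0.038 0.12 -0.08 0 0 0 0.3;0.038 0.12 -0.09 0 0 0 0.3;0.038 0.12 -0.09 0 0 0 0.3;0.038 0.12 -0.09 0 0 0 0.3")

```text
clock: 7.67
position: [586.4, 148.1, 242.2]
ee_rot: [0.983, 0.182, -0.0, -0.0]
wrist_force: [-0.4, -0.7, -1.4]
width: 61.4
```

```bash
cat > st.py <<'E'
from h import *
import sys
p=vision.read_camera("wrist");p=vision.read_camera("scene")
s=robot.read_state(); print(s["position"].round(1),np.abs(s["dq"]).max().round(4),s["wrist_force"].round(1),s["width"].round(1),round(s["clock"],2))
if len(sys.argv)>1: cv2.imwrite("pics/%s.png"%sys.argv[1],p["color"])
E
python3 st.py c_s
```

```text
Traceback (most recent call last):
  File "st.py", line 4, in <module>
    s=robot.read_state(); print(s["position"].round(1),np.abs(s["dq"]).max().round(4),s["wrist_force"].round(1),s["width"].round(1),round(s["clock"],2))
                                                                                                                ^^^^^^^^^^^^^^^^
AttributeError: 'float' object has no attribute 'round'
```

```bash
sed -i 's/s\["width"\].round(1)/round(s["width"],1)/' st.py
cat > held.py <<'E'
from fit import *
import sys
n=sys.argv[1]; z0=float(sys.argv[2]); hang=float(sys.argv[3]) if len(sys.argv)>3 else None
s=robot.read_state(); g=s["position"][:2]; print(s["position"].round(1),s["wrist_force"].round(1),round(s["clock"],2))
for c in("top","scene"):
    p=vision.read_camera(c); b=best(p,n,g,z0)
    if b is None: print(c,"none"); continue
    x,f=fit([(p,b["pixels"])],n,g,z0,hang); print(c,round(b["p"],2),b["pixels"].sum(),x.round(1),round(f,3))
    im=p["color"].copy(); im[b["pixels"]]//=2
    q=proj(p,[[*g,z0+25]])[0].astype(int); r0,c0=np.clip(q-60,0,[264,392]); cv2.imwrite(f"pics/held_{n}_{c}.png",np.hstack([cv2.resize(k[r0:r0+120,c0:c0+120],(390,390)) for k in(p["color"],im)]))
E
python3 held.py cup 44 -1.2
```

```text
[587.1 147.9 244. ] [-0.1 -0.3 -1.7] 7.77
top none
scene 0.77 391 [581.1 137.5 -21.4] 2.272
```

View pics/held_cup_scene.png

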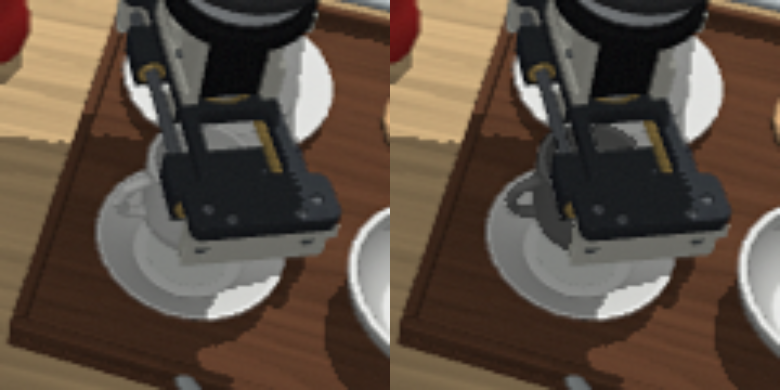

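>>> jog_arm(series="0 0.0015 -0.015 0 0 0 0.3;0 0.0015 -0.024 0 0 0 0.3;0 0.0015 -0.028 0 0 0 0.3;0 0.0015 -0.03 0 0 0 0.3;0 0.0015 -0.031 0 0 0 0.3;0 0.0015 -0.031 0 0 0 0.3")

```text
clock: 8.47
position: [586.6, 149.8, 211.3]
ee_rot: [0.983, 0.182, 0.0, -0.0]
wrist_force: [0.3, 0.7, -1.8]
width: 61.7
```

```bash
python3 st.py
```

```text
[586.7 149.9 211.6] 0.0022 [-0.2  0.7 -1. ] 61.2 8.57
```

>>> jog_arm(series="0 0 -0.001 0 0 0 0.3;0 0 -0.0015 0 0 0 0.3;0 0 -0.002 0 0 0 0.3;0 0 -0.002 0 0 0 0.3")

```text
clock: 8.9
position: [586.7, 149.9, 210.9]
ee_rot: [0.983, 0.182, 0.001, 0.0]
wrist_force: [-3.7, 0.1, 8.4]
width: 61.0
```

Contact. Release and lift.

>>> jog_arm(series="0 0 0 0 0 0 0.7;0 0 0 0 0 0 0.95;0 0 0 0 0 0 0.95;0 0 0 0 0 0 0.95;0 0 0.02 0 0 0 0.95;0 0 0.06 0 0 0 0.95;0 0 0.1 0 0 0 0.95;0 0 0.12 0 0 0 1")

```text
clock: 9.57
position: [587.2, 150.0, 333.8]
ee_rot: [0.983, 0.182, 0.003, 0.0]
wrist_force: [0.5, 0.1, -0.4]
width: 89.9
```

>>> jog_arm(series="-0.144 -0.404 -0.01 0 0 0 1;-0.144 -0.404 -0.01 0 0 0 1;-0.144 -0.404 -0.01 0 0 0 1;-0.144 -0.404 -0.01 0 0 0 1;-0.144 -0.404 -0.01 0 0 0 1;-0.144 -0.404 -0.01 0 0 0 1;-0.144 -0.404 -0.01 0 0 0 1;-0.144 -0.404 -0.01 0 0 0 1")

```text
clock: 10.23
position: [473.6, -165.7, 321.4]
ee_rot: [0.983, 0.182, 0.0, 0.0]
wrist_force: [0.6, -0.5, 0.6]
width: 91.7
```

```bash
cat > chk.py <<'E'
from fit import *
import sys
# args: n x y z0 [hang]
n=sys.argv[1]; g=(float(sys.argv[2]),float(sys.argv[3])); z0=float(sys.argv[4]); hang=float(sys.argv[5]) if len(sys.argv)>5 else None
s=robot.read_state(); print(s["position"].round(1),s["wrist_force"].round(1),round(s["clock"],2))
ims=[]
for c in("top","scene"):
    p=vision.read_camera(c); b=best(p,n,g,z0)
    q=proj(p,[[*g,z0+25]])[0].astype(int); r0,c0=np.clip(q-60,0,[264,392]); ims.append(cv2.resize(p["color"][r0:r0+120,c0:c0+120],(390,390)))
    if b is None: print(c,"none"); continue
    x,f=fit([(p,b["pixels"])],n,g,z0,hang); print(c,round(b["p"],2),b["pixels"].sum(),x.round(1),round(f,3))
cv2.imwrite(f"pics/chk_{n}.png",np.hstack(ims))
E
python3 chk.py cup 586.5 149.5 13 -1.2
```

```text
[ 473.6 -165.7  321.4] [ 0.6 -0.5  0.6] 10.23
top 0.94 506 [586.7 149.  -33.1] 0.072
scene 0.97 1207 [588.2 149.  -31.8] 0.064
```

View pics/chk_cup.png

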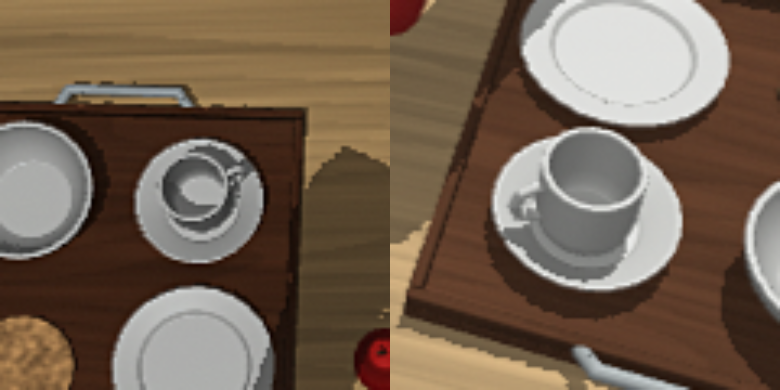

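The cup stands in the saucer's middle. Now the glass.

>>> jog_arm(series="-0.014 -0.04 0 0 0 0 1;-0.026 -0.075 0 0 0 0 1;-0.031 -0.088 -0.03 0 0 0 1;-0.031 -0.088 -0.06 0 0 0 1;-0.031 -0.088 -0.075 0 0 0 1;-0.031 -0.088 -0.075 0 0 0 1;-0.031 -0.088 -0.075 0 0 0 1;-0.031 -0.088 -0.075 0 0 0 1")

```text
clock: 11.1
position: [444.6, -251.3, 247.4]
ee_rot: [0.983, 0.183, 0.001, 0.001]
wrist_force: [0.5, -0.3, -0.0]
width: 91.7
```

```bash
python3 st.py; python3 - <<'E'
from h import *
cv2.imwrite("pics/d_w.png",vision.read_camera("wrist")["color"])
E
```

```text
[ 444.4 -251.6  247.8] 0.0074 [ 0.1 -0.2  0.4] 92.1 11.2
```

View pics/d_w.png

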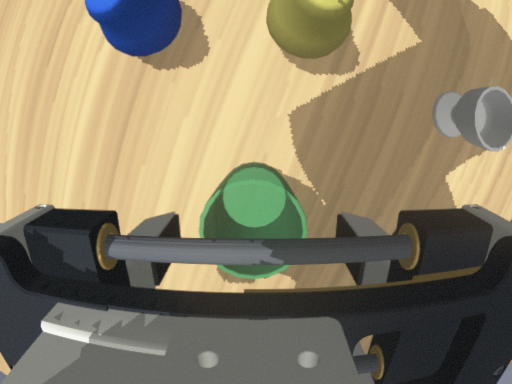

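>>> jog_arm(series="-0.0015 -0.002 -0.03 0 0 0 1;-0.0015 -0.002 -0.041 0 0 0 1;-0.0015 -0.002 -0.041 0 0 0 0.3;-0.0015 -0.002 -0.041 0 0 0 0.3;-0.0015 -0.002 -0.041 0 0 0 0.3;-0.0015 -0.002 -0.041 0 0 0 0.3;-0.0015 -0.002 -0.041 0 0 0 0.3;-0.0015 -0.002 -0.041 0 0 0 0.3")

```text
clock: 11.92
position: [442.5, -254.2, 206.4]
ee_rot: [0.983, 0.182, 0.001, 0.001]
wrist_force: [0.6, 0.5, 5.0]
width: 61.6
```

>>> jog_arm(series="0 0 0.03 0 0 0 0.3;0 0 0.065 0 0 0 0.3;0 0 0.1 0 0 0 0.3;0 0 0.125 0 0 0 0.3;0.01 0.02 0.13 0 0 0 0.3;0.015 0.055 0.13 0 0 0 0.3;0.02 0.09 0.13 0 0 0 0.3;0.025 0.125 0.13 0 0 0 0.3")

```text
clock: 12.58
position: [466.8, -127.8, 335.6]
ee_rot: [0.983, 0.181, 0.0, 0.0]
wrist_force: [0.8, 0.9, -1.7]
width: 61.4
```

>>> jog_arm(series="-0.002 0.04 0 0 0 0 0.3;-0.004 0.08 0 0 0 0 0.3;-0.006 0.12 0 0 0 0 0.3;-0.008 0.16 0 0 0 0 0.3;-0.01 0.2 0 0 0 0 0.3;-0.012 0.24 0 0 0 0 0.3;-0.014 0.28 0 0 0 0 0.3;-0.017 0.32 0 0 0 0 0.3")

```text
clock: 13.25
position: [449.5, 192.9, 335.5]
ee_rot: [0.983, 0.182, 0.0, 0.0]
wrist_force: [0.9, -0.2, -1.2]
width: 61.7
```

>>> jog_arm(series="-0.002 0.04 0 0 0 0 0.3;-0.004 0.08 -0.01 0 0 0 0.3;-0.006 0.11 -0.03 0 0 0 0.3;-0.007 0.117 -0.06 0 0 0 0.3;-0.007 0.117 -0.08 0 0 0 0.3;-0.007 0.117 -0.09 0 0 0 0.3;-0.007 0.117 -0.09 0 0 0 0.3;-0.007 0.117 -0.09 0 0 0 0.3")

```text
clock: 13.92
position: [443.4, 307.7, 245.7]
ee_rot: [0.983, 0.182, -0.0, 0.0]
wrist_force: [-0.2, 0.2, -2.3]
width: 61.7
```

```bash
python3 st.py
```

```text
[443.8 307.7 246.9] 0.0076 [ 0.5  0.9 -2.4] 61.2 14.02
```

>>> jog_arm(series="-0.001 0.0015 -0.012 0 0 0 0.3;-0.0015 0.0015 -0.02 0 0 0 0.3;-0.0015 0.0015 -0.023 0 0 0 0.3;-0.0015 0.0015 -0.025 0 0 0 0.3;-0.0015 0.0015 -0.0255 0 0 0 0.3;-0.0015 0.0015 -0.0255 0 0 0 0.3")

```text
clock: 14.52
position: [441.7, 309.4, 220.5]
ee_rot: [0.983, 0.182, 0.0, 0.0]
wrist_force: [-2.0, -1.3, 2.2]
width: 61.8
```

>>> jog_arm(series="0 0 -0.001 0 0 0 0.3;0 0 -0.0015 0 0 0 0.3;0 0 -0.0015 0 0 0 0.3")

```text
clock: 14.77
position: [441.6, 309.3, 220.3]
ee_rot: [0.983, 0.182, 0.001, -0.0]
wrist_force: [-5.5, -4.7, 15.1]
width: 61.4
```

>>> jog_arm(series="0 0 0.001 0 0 0 0.3;0 0 0.001 0 0 0 0.7;0 0 0.001 0 0 0 0.95;0 0 0.001 0 0 0 0.95;0 0 0.001 0 0 0 0.95;0 0 0.03 0 0 0 0.95;0 0 0.07 0 0 0 0.95;0 0 0.11 0 0 0 1")

```text
clock: 15.43
position: [441.4, 309.3, 328.6]
ee_rot: [0.983, 0.182, -0.002, 0.0]
wrist_force: [0.8, 0.1, 1.0]
width: 89.8
```

>>> jog_arm(series="0.136 -0.433 0 0 0 0 1;0.136 -0.433 0 0 0 0 1;0.136 -0.433 0 0 0 0 1;0.136 -0.433 0 0 0 0 1;0.136 -0.433 0 0 0 0 1;0.136 -0.433 0 0 0 0 1;0.136 -0.433 0 0 0 0 1;0.136 -0.433 0 0 0 0 1")

```text
clock: 16.1
position: [541.8, -10.7, 328.3]
ee_rot: [0.983, 0.182, 0.0, -0.0]
wrist_force: [0.5, 0.5, -0.7]
width: 91.8
```

```bash
python3 chk.py juice_glass 442 309 14
```

```text
[541.8 -10.7 328.3] [ 0.5  0.5 -0.7] 16.1
top 0.58 513 [441.5 310.7] 0.046
scene 0.73 1191 [442.1 309.7] 0.032
```

View pics/chk_juice_glass.png

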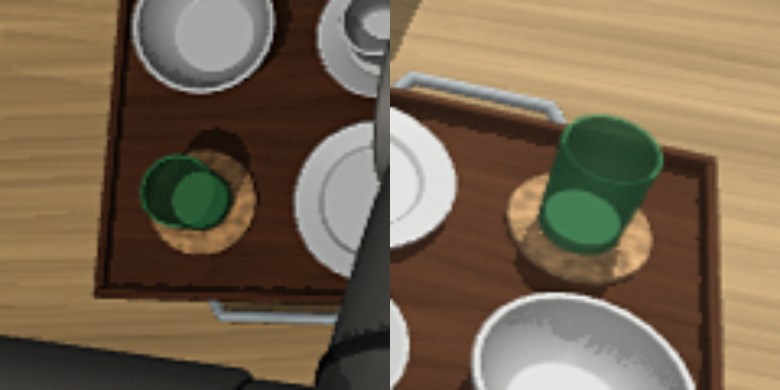

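The glass sits centred on the coaster. Now the egg cup.

>>> jog_arm(series="0.012 -0.038 0 0 0 0 1;0.024 -0.075 0 0 0 0 1;0.036 -0.111 0 0 0 0 1;0.036 -0.111 -0.03 0 0 0 1;0.036 -0.111 -0.065 0 0 0 1;0.036 -0.111 -0.08 0 0 0 1;0.036 -0.111 -0.08 0 0 0 1;0.036 -0.111 -0.08 0 0 0 1")

```text
clock: 16.97
position: [577.5, -118.1, 248.0]
ee_rot: [0.983, 0.183, -0.001, -0.001]
wrist_force: [0.9, -0.2, 1.0]
width: 91.7
```

```bash
python3 st.py; python3 - <<'E'
from h import *
cv2.imwrite("pics/e_w.png",vision.read_camera("wrist")["color"])
E
```

```text
[ 578.1 -118.7  250. ] 0.0131 [-0.5 -0.8  0.9] 91.7 17.07
```

View pics/e_w.png

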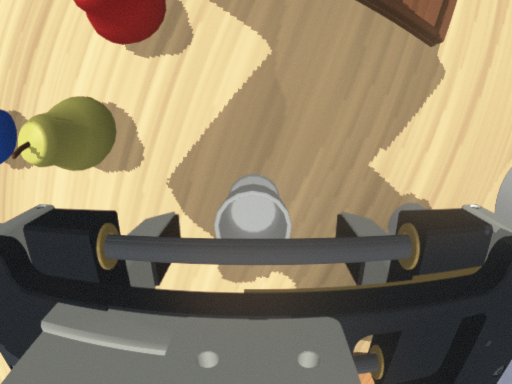

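>>> jog_arm(series="0 -0.005 -0.005 0 0 0 1;0 -0.005 -0.03 0 0 0 1;0 -0.005 -0.041 0 0 0 1;0 -0.005 -0.041 0 0 0 1;0 -0.005 -0.041 0 0 0 1")

```text
clock: 17.53
position: [577.4, -124.6, 207.1]
ee_rot: [0.983, 0.182, -0.001, -0.0]
wrist_force: [-0.3, 0.1, 1.5]
width: 91.5
```

>>> jog_arm(series="0 0 0 0 0 0 0.2;0 0 0 0 0 0 0.2;0 0 0 0 0 0 0.2;0 0 0 0 0 0 0.2;0 0 0 0 0 0 0.2;0 0 0 0 0 0 0.2;0 0 0 0 0 0 0.2", squeeze=12)

```text
clock: 18.12
position: [577.5, -124.6, 207.5]
ee_rot: [0.983, 0.182, 0.0, 0.0]
wrist_force: [-0.5, 0.4, 0.3]
width: 49.6
```

>>> jog_arm(series="0 0 0 0 0 0 0.2;0 0 0 0 0 0 0.2;0 0 0.03 0 0 0 0.2;0 0 0.065 0 0 0 0.2;0 0 0.095 0 0 0 0.2;0 0 0.11 0 0 0 0.2;0 0 0.11 0 0 0 0.2")

```text
clock: 18.7
position: [578.3, -124.8, 321.5]
ee_rot: [0.983, 0.182, 0.003, 0.002]
wrist_force: [0.8, 1.0, -0.3]
width: 46.8
```

>>> jog_arm(series="-0.018 0.035 0 0 0 0 0.2;-0.036 0.071 0 0 0 0 0.2;-0.054 0.107 0 0 0 0 0.2;-0.072 0.143 0 0 0 0 0.2;-0.09 0.179 0 0 0 0 0.2;-0.108 0.215 0 0 0 0 0.2;-0.126 0.25 0 0 0 0 0.2;-0.141 0.28 0 0 0 0 0.2")

```text
clock: 19.37
position: [434.5, 157.2, 316.1]
ee_rot: [0.983, 0.182, -0.001, -0.0]
wrist_force: [-0.2, -0.3, -0.6]
width: 46.5
```

>>> jog_arm(series="0 0 -0.03 0 0 0 0.2;0 0 -0.06 0 0 0 0.2;0 0 -0.075 0 0 0 0.2;0 0 -0.075 0 0 0 0.2;0 0 -0.075 0 0 0 0.2")

```text
clock: 19.78
position: [436.1, 155.4, 241.3]
ee_rot: [0.983, 0.182, -0.002, -0.0]
wrist_force: [-0.1, 0.2, -0.2]
width: 46.4
```

```bash
python3 st.py
```

```text
[436.9 155.4 242.9] 0.0159 [ 0.5 -0.5 -1.2] 46.9 19.88
```

>>> jog_arm(series="0 0 -0.012 0 0 0 0.2;0 0 -0.017 0 0 0 0.2;0 0 -0.02 0 0 0 0.2;0 0 -0.0215 0 0 0 0.2;0 0 -0.0225 0 0 0 0.2;0 0 -0.0225 0 0 0 0.2")

```text
clock: 20.38
position: [436.7, 155.3, 220.4]
ee_rot: [0.983, 0.182, 0.0, 0.0]
wrist_force: [-0.4, -0.7, 1.6]
width: 47.0
```

```bash
python3 st.py
```

```text
[436.7 155.4 220.4] 0.0027 [-0.7 -0.2  3.7] 47.1 20.48
```

Contact (+3.7 N). Release.

>>> jog_arm(series="0 0 0 0 0 0 0.7;0 0 0 0 0 0 0.9;0 0 0 0 0 0 0.9;0 0 0 0 0 0 0.9;0 0 0 0 0 0 0.9;0 0 0.03 0 0 0 0.9;0 0 0.07 0 0 0 0.9;0 0 0.11 0 0 0 1")

```text
clock: 21.15
position: [436.1, 155.4, 330.4]
ee_rot: [0.983, 0.182, -0.002, -0.0]
wrist_force: [2.5, 0.0, 0.2]
width: 85.9
```

>>> jog_arm(series="-0.008 -0.272 0 0 0 -0.37 1;-0.008 -0.272 0 0 0 -0.37 1;-0.008 -0.272 0 0 0 -0.37 1;-0.008 -0.272 0 0 0 -0.37 1;-0.008 -0.272 0 0 0 -0.37 1;-0.008 -0.272 0 0 0 -0.37 1;-0.008 -0.272 0 0 0 -0.37 1;-0.008 -0.272 0 0 0 -0.37 1")

```text
clock: 21.82
position: [428.5, -120.4, 329.9]
ee_rot: [1.0, -0.004, 0.0, 0.001]
wrist_force: [0.1, -0.4, 0.2]
width: 92.2
```

```bash
python3 st.py; python3 chk.py egg_cup 437 156 13;python3 - <<'E'
from h import *
p=vision.read_camera("wrist"); cv2.imwrite("pics/f_w.png",p["color"])
E
```

```text
[ 428.3 -117.3  329.7] 0.042 [ 1.2  1.2 -0.5] 92.0 21.92
[ 428.3 -117.3  329.7] [ 1.2  1.2 -0.5] 21.92
top 0.59 243 [435.5 155.8] 0.159
scene 0.79 610 [438.1 155.5] 0.065
```

View pics/chk_egg_cup.png

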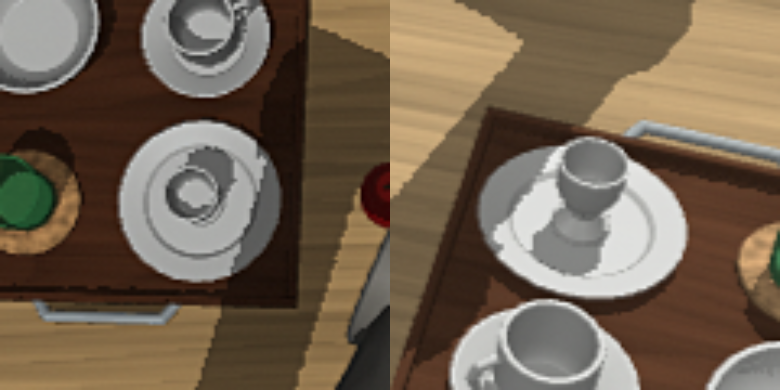

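View pics/f_w.png

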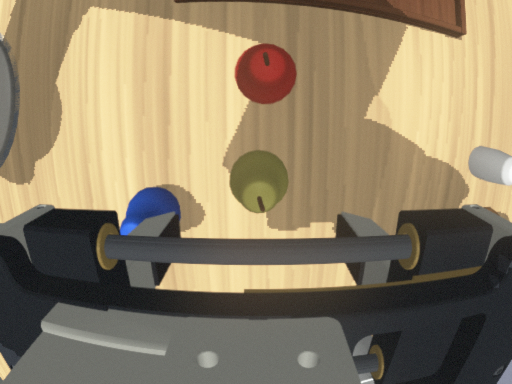

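>>> jog_arm(series="0 0 -0.035 0 0 0 1;0 0 -0.07 0 0 0 1;0 0 -0.08 0 0 0 1;0 0 -0.08 0 0 0 1;0 0 -0.08 0 0 0 1")

```text
clock: 22.58
position: [428.7, -115.9, 249.8]
ee_rot: [1.0, -0.001, -0.0, -0.0]
wrist_force: [0.2, 0.4, 0.1]
width: 92.0
```

```bash
python3 st.py; python3 - <<'E'
from h import *
p=vision.read_camera("wrist"); cv2.imwrite("pics/g_w.png",p["color"])
E
```

```text
[ 429.1 -116.4  251. ] 0.0098 [ 0.   0.7 -0.2] 91.8 22.68
```

View pics/g_w.png

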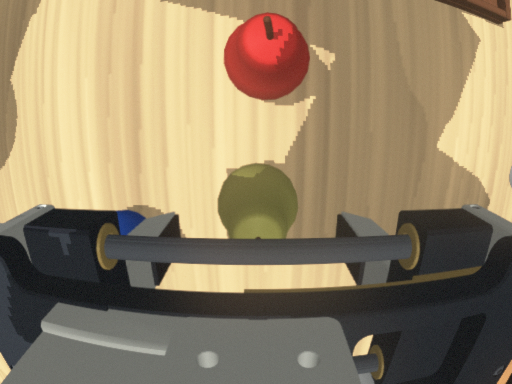

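>>> jog_arm(series="-0.001 -0.001 -0.015 0 0 0 1;-0.001 -0.001 -0.024 0 0 0 1;-0.001 -0.001 -0.024 0 0 0 0.5;-0.001 -0.001 -0.024 0 0 0 0.1;-0.001 -0.001 -0.024 0 0 0 0.1;-0.001 -0.001 -0.024 0 0 0 0.1;-0.001 -0.001 -0.024 0 0 0 0.1;-0.001 -0.001 -0.024 0 0 0 0.1", squeeze=20)

```text
clock: 23.4
position: [427.6, -117.6, 226.2]
ee_rot: [1.0, -0.002, 0.0, 0.0]
wrist_force: [0.2, -0.7, -0.8]
width: 55.9
```

>>> jog_arm(series="0 0 0 0 0 0 0.1;0 0 0 0 0 0 0.1;0 0 0 0 0 0 0.1;0 0 0 0 0 0 0.1;0 0 0 0 0 0 0.1")

```text
clock: 23.82
position: [427.8, -117.7, 226.1]
ee_rot: [1.0, -0.002, 0.001, 0.0]
wrist_force: [1.3, -0.3, 2.1]
width: 45.3
```

>>> jog_arm(series="0 0 0 0 0 0 0.1;0 0 0 0 0 0 0.1;0 0 0 0 0 0 0.1;0 0 0 0 0 0 0.1")

```text
clock: 24.15
position: [427.7, -117.7, 226.1]
ee_rot: [1.0, -0.002, 0.001, 0.0]
wrist_force: [4.0, -0.7, 4.8]
width: 45.5
```

```bash
python3 - <<'E'
from h import *
p=vision.read_camera("scene"); s=robot.read_state(); print(s["width"],s["wrist_force"])
cv2.imwrite("pics/h_s.png",cv2.resize(p["color"][90:240,150:300],(600,600)))
E
```

```text
45.378159588801196 [ 2.73128358 -0.16033226  4.50402515]
```

View pics/h_s.png

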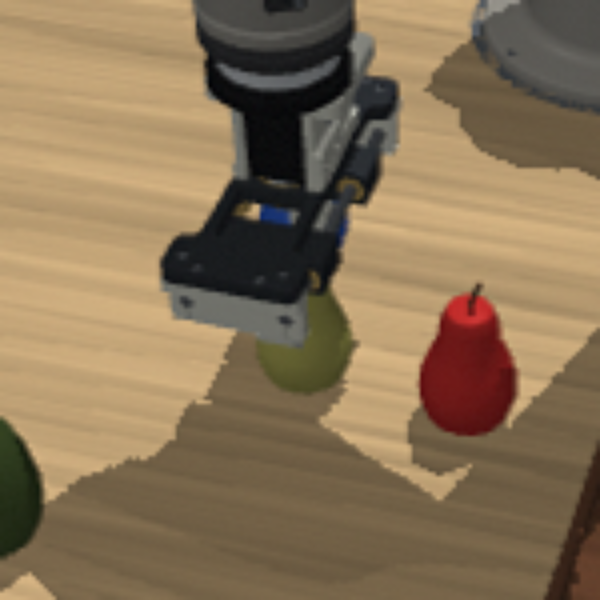

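Fingers wedge on the pear's shoulder (width 45). I open and grip 10 mm higher, on the neck.

>>> jog_arm(series="0 0 0 0 0 0 0.6;0 0 0 0 0 0 0.7;0 0 0 0 0 0 0.7;0 0 0.011 0 0 0 0.7;0 0 0.011 0 0 0 0.7;0 0 0.011 0 0 0 0.1;0 0 0.011 0 0 0 0.1;0 0 0.011 0 0 0 0.1")

```text
clock: 24.87
position: [427.2, -117.4, 236.4]
ee_rot: [1.0, -0.002, -0.0, -0.0]
wrist_force: [-0.3, -0.2, -0.0]
width: 48.4
```

>>> jog_arm(series="0 0 0 0 0 0 0.1;0 0 0 0 0 0 0.1;0 0 0 0 0 0 0.1;0 0 0 0 0 0 0.1;0 0 0 0 0 0 0.1;0 0 0 0 0 0 0.1")

```text
clock: 25.37
position: [427.4, -117.5, 236.7]
ee_rot: [1.0, -0.002, -0.0, -0.0]
wrist_force: [0.0, 1.0, -1.9]
width: 36.2
```

>>> jog_arm(series="0 0 0.01 0 0 0 0.1;0 0 0.02 0 0 0 0.1;0 0 0.03 0 0 0 0.1;0 0 0.03 0 0 0 0.1;0 0 0.03 0 0 0 0.1", squeeze=25)

```text
clock: 25.78
position: [427.5, -117.6, 267.0]
ee_rot: [1.0, -0.002, 0.0, 0.0]
wrist_force: [-1.1, 0.4, -0.9]
width: 35.6
```

```bash
python3 st.py; python3 - <<'E'
from h import *
p=vision.read_camera("scene")
cv2.imwrite("pics/i_s.png",cv2.resize(p["color"][90:240,150:300],(600,600)))
E
```

```text
[ 427.2 -117.5  266.3] 0.0054 [ 0.2 -0.3 -1.2] 35.8 25.88
```

View pics/i_s.png

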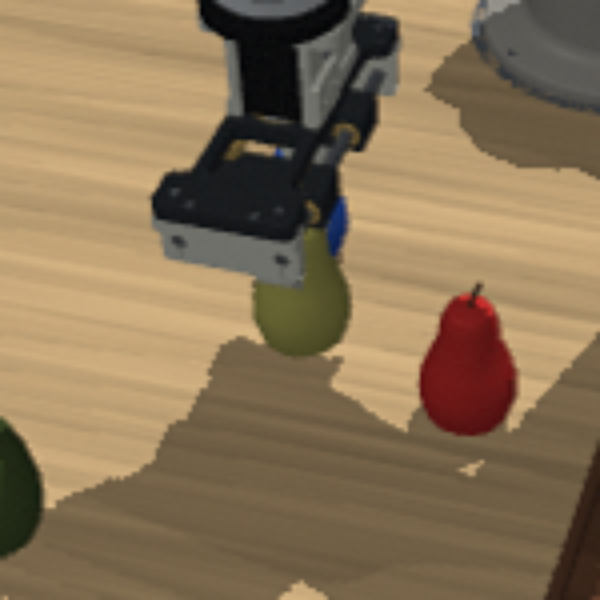

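>>> jog_arm(series="0 0 0.03 0 0 0 0.1;0 0 0.06 0 0 0 0.1;0 0 0.085 0 0 0 0.1;0.007 0.018 0.095 0 0 0 0.1;0.018 0.045 0.095 0 0 0 0.1;0.031 0.077 0.095 0 0 0 0.1;0.044 0.11 0.095 0 0 0 0.1;0.057 0.143 0.095 0 0 0 0.1")

```text
clock: 26.6
position: [484.7, 26.8, 361.3]
ee_rot: [1.0, -0.002, -0.0, -0.0]
wrist_force: [0.8, -0.5, -1.4]
width: 35.5
```

>>> jog_arm(series="0.013 0.033 0 0 0 0 0.1;0.026 0.066 0 0 0 0 0.1;0.039 0.099 0 0 0 0 0.1;0.053 0.132 0 0 0 0 0.1;0.066 0.165 0 0 0 0 0.1;0.079 0.198 0 0 0 0 0.1;0.092 0.231 0 0 0 0 0.1;0.102 0.255 0 0 0 0 0.1")

```text
clock: 27.27
position: [586.8, 283.2, 360.4]
ee_rot: [1.0, -0.001, -0.001, -0.0]
wrist_force: [-0.7, 0.5, -1.3]
width: 35.7
```

```bash
python3 st.py
```

```text
[586.8 284.  359.8] 0.0827 [-0.7 -0.1 -1.4] 35.2 27.37
```

>>> jog_arm(series="0.008 0.018 0 0 0 0 0.1;0.008 0.018 0 0 0 0 0.1;0.008 0.018 -0.03 0 0 0 0.1;0.008 0.018 -0.06 0 0 0 0.1;0.008 0.018 -0.08 0 0 0 0.1;0.008 0.018 -0.085 0 0 0 0.1;0.008 0.018 -0.085 0 0 0 0.1;0.008 0.018 -0.085 0 0 0 0.1")

```text
clock: 28.03
position: [594.8, 298.0, 277.7]
ee_rot: [1.0, -0.002, 0.0, -0.0]
wrist_force: [-0.2, -0.4, -1.8]
width: 35.4
```

```bash
python3 st.py j_s
```

```text
[595.  298.3 278.9] 0.005 [ 0.3  0.  -1.1] 35.9 28.13
```

View pics/j_s.png

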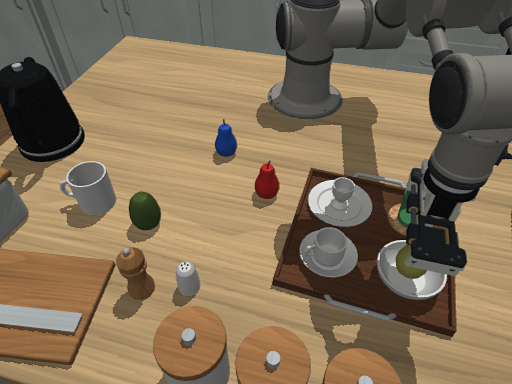

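Pear (412,262) is above the bowl. Shift y by 3.5 mm and lower.

>>> jog_arm(series="0.0005 0.0035 -0.012 0 0 0 0.1;0.0005 0.0035 -0.02 0 0 0 0.1;0.0005 0.0035 -0.024 0 0 0 0.1;0.0005 0.0035 -0.026 0 0 0 0.1;0.0005 0.0035 -0.027 0 0 0 0.1;0.0005 0.0035 -0.0275 0 0 0 0.1;0.0005 0.0035 -0.0275 0 0 0 0.1")

```text
clock: 28.72
position: [594.7, 302.1, 250.5]
ee_rot: [1.0, -0.002, -0.0, -0.0]
wrist_force: [-3.8, -0.4, 8.0]
width: 35.5
```

>>> jog_arm(series="0 0 -0.0005 0 0 0 0.1;0 0 -0.001 0 0 0 0.1;0 0 -0.001 0 0 0 0.1")

```text
clock: 28.97
position: [594.8, 302.2, 250.4]
ee_rot: [1.0, -0.002, 0.0, -0.0]
wrist_force: [-4.3, -0.3, 12.0]
width: 35.9
```

>>> jog_arm(series="0 0 0.001 0 0 0 0.1;0 0 0.001 0 0 0 0.5;0 0 0.001 0 0 0 0.7;0 0 0.001 0 0 0 0.8;0 0 0.001 0 0 0 0.8;0 0 0.001 0 0 0 0.8;0 0 0.03 0 0 0 0.8;0 0 0.07 0 0 0 0.8")

```text
clock: 29.63
position: [594.2, 301.5, 314.4]
ee_rot: [1.0, -0.002, -0.004, 0.002]
wrist_force: [1.2, -0.1, -1.4]
width: 72.9
```

>>> jog_arm(series="0 0 0.04 0 0 0 1;-0.02 -0.035 0.08 0 0 0 1;-0.04 -0.07 0.1 0 0 0 1;-0.06 -0.105 0.1 0 0 0 1;-0.08 -0.14 0.1 0 0 0 1;-0.1 -0.175 0.1 0 0 0 1;-0.12 -0.21 0.1 0 0 0 1;-0.14 -0.245 0.1 0 0 0 1")

```text
clock: 30.3
position: [458.1, 63.6, 418.4]
ee_rot: [1.0, -0.002, 0.0, 0.0]
wrist_force: [0.9, -1.2, 1.2]
width: 91.7
```

>>> jog_arm(series="-0.02 -0.035 0 0 0 0 1;-0.02 -0.07 0 0 0 0 1;-0.02 -0.11 0 0 0 0 1;-0.02 -0.15 0 0 0 0 1;-0.02 -0.19 0 0 0 0 1;-0.02 -0.23 0 0 0 0 1;-0.02 -0.23 0 0 0 0 1;-0.02 -0.23 0 0 0 0 1")

```text
clock: 30.97
position: [439.3, -167.0, 418.0]
ee_rot: [1.0, -0.004, -0.0, -0.0]
wrist_force: [-0.1, 0.2, 0.1]
width: 91.7
```

```bash
python3 st.py k_s; python3 chk.py pear 595 302 14; sed -e 's/(424,-398)/(587,149)/;s/(451,-256)/(442,310)/;s/(575,-118)/(437,156)/;s/(428,-114)/(595,302)/' -e 's/z0=8 if.*/z0={"saucer":8,"coaster":8,"side_plate":8,"bowl":8,"cup":13,"egg_cup":13,"juice_glass":14,"pear":14}.get(n,0)/' m1.py > m2.py; python3 m2.py; python3 - <<'E'
from h import *
p=vision.read_camera("top"); cv2.imwrite("pics/k_t.png",cv2.resize(p["color"][110:260,100:300],(800,600)))
E
```

```text
[ 439.4 -164.6  418.2] 0.0285 [-0.9  0.1  0.5] 91.8 31.07
[ 439.4 -164.6  418.2] [-0.9  0.1  0.5] 31.07
top 0.68 345 [596.8 303.6] 0.065
scene 0.8 1087 [594.4 301.7] 0.041
cup t 0.79 468 [587.1 148.7 -31.3] 0.066
cup s 0.91 1146 [589.1 147.8 -29.9] 0.096
   BOTH [587.5 148.9 -31.2] 0.091 ang -1.0387708428571494
juice_glass t 0.69 506 [441.9 310.7] 0.06
juice_glass s 0.76 1198 [443.  309.4] 0.023
   BOTH [441.9 310. ] 0.046 ang 
egg_cup t 0.67 249 [436.9 156.4] 0.129
egg_cup s 0.88 586 [436.9 155.5] 0.072
   BOTH [436.6 155.7] 0.102 ang 
pear t 0.69 352 [596.  303.6] 0.05
pear s 0.67 1023 [593.6 302.6] 0.047
   BOTH [594.6 302.8] 0.064 ang 
mug t 0.71 228 [ 570.  -389.8  -28.1] 3.476
mug s 0.89 2057 [ 564.9 -384.7  -39.5] 0.079
   BOTH [ 567.2 -383.4  -38.6] 1.747 ang -1.2872264817869086
saucer t none
saucer s 0.88 973 [585.8 148.7] 1.294
   BOTH [585.8 148.7] 1.294 ang 
coaster t 0.95 363 [439.8 309.9] 1.358
coaster s 0.81 591 [440.7 310.3] 1.043
   BOTH [440.3 310.4] 1.205 ang 
side_plate t 0.92 1729 [438.6 157.1] 0.167
side_plate s 0.91 1705 [437.1 154.5] 0.399
   BOTH [438.3 156.8] 0.287 ang 
bowl t 0.78 1065 [593.9 302.3] 0.395
bowl s 0.77 2156 [598.  300.9] 0.55
   BOTH [595.7 301.8] 0.494 ang
```

View pics/k_s.png

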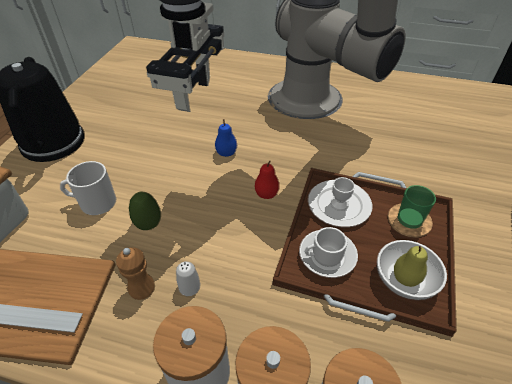

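View pics/k_t.png

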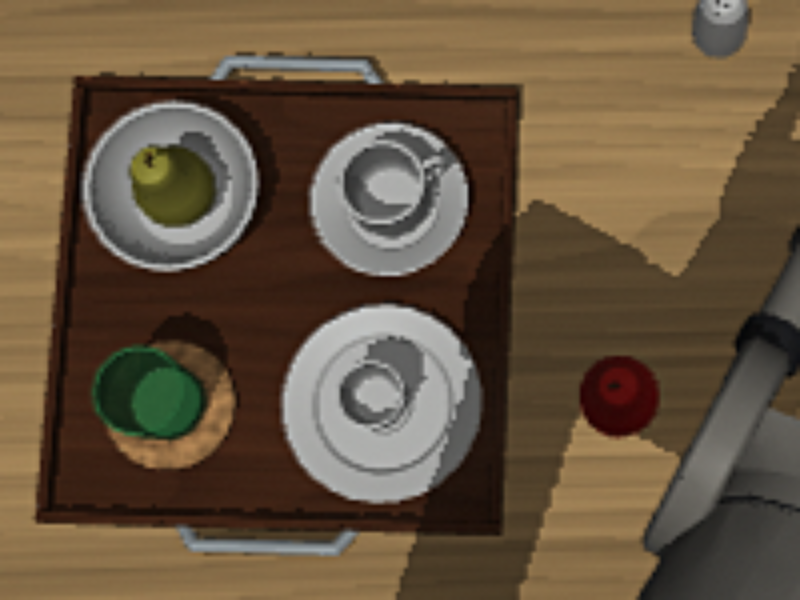

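All four stand upright on their dishes, within about 2 mm of the centres. The arm is clear, so I hand in.

```bash
python3 -c "
from bench import close_job
print(close_job())"
```

```text
the job is handed in; nothing more can be done
None
```

The tray is laid and the job is handed in. The cup is on the saucer, the glass on the coaster, the egg cup on the side plate and the pear in the bowl. It took about 33 s by the robot's clock.

- **Placement:** My last camera fits put each item about 2 mm from its dish's starting centre, all standing upright. I took that centre because the loaded dishes are partly hidden: their fits were poor and the saucer was not found from above, but none looked moved.
- **Mug and avocado:** The mug is within about 1 mm of its start in the scene view. Its fit from above was poor and I disregarded it. The avocado was checked by eye only and looks unmoved.
- **Pear grip:** The first grip wedged on the pear's shoulder, so I opened the gripper and took it about 10 mm higher, on the neck. It then lifted and set down cleanly.
- **Set-down force:** Contact forces when setting down were about 4 to 15 N. The arm is clear of everything.

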